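# Pin the label template onto the carton jig and bolt it down

### The job

Lift the yellow label template by its blue handle, lay it on the grey carton jig and slide it about lightly until its two holes drop over the brass pins and it lies fully down, flat on the deck. Then push the red-knobbed bolt fully home so that it locks the template, and let go. Be gentle: never press the template against the jig with more than about 40 N, and leave everything else on the bench where it is.

Things in the scene. Friction and masses are not known exactly. Their poses are not given: they have to be found in the camera images.
- template_handle (a point): Centre of the label template's blue bar handle, the point to grasp, 32 mm above the middle of the plate's underside. Bar 14 mm (x) by 70 mm (y) by 20 mm high, its underside 16 mm above the plate's top, on two 10 mm posts. Plate: loose, yellow, 150 (x) by 180 (y) by 6 mm, 0.35 to 0.55 kg; it starts flat on the bench (bench top z = 0). Axes: x across the bar, y along it, z up.
- template_hole (a point): Centre, at the plate's underside, of the template's round pin hole, 12.5 mm diameter, through; 65 mm from the template's middle along its +y. The template may go on either way round. (It also has two label windows, 35 x 91 mm, centred at x = +/-48 mm.)
- template_slot (a point): Centre, at the plate's underside, of the template's other pin hole, a through slot 12.5 mm (x) by 17 mm (y); 65 mm from the template's middle along its -y.
- jig: Grey fixed carton jig with a brown carton blank on its deck. Origin at the underside, below the deck's middle; z up. It spans x = -155 to +100 mm, y = -110 to +110 mm, and its deck is 30 mm high. When the template is home its underside is flat on the deck; when it rides on the pins it is 12 mm above.
- jig_deck (a point): Middle of the deck's top. Two brass pins, 10 mm thick, stand 12 mm above the deck (top 4.5 mm tapered to 5 mm), 130 mm apart on a line along jig y, nominally at x = 0, y = +/-65 mm from here. Their common carriage is clamped anywhere within 10 mm of that in x and 10 mm in y, never turned: this shift is not measured and must be found by feel or by eye.
- bolt (a joint): Travel of the lock bolt along jig +x, from 0 (open) to 0.050 m (home); starts at 0 to 0.006. Takes 3 to 5 N and stays where left. A flat steel blade 26 mm wide on the jig's front ledge, underside 9.5 mm above the deck: it passes over a template that is fully down and runs against one that is not. Open, its tip is at jig x = -105 mm.
- bolt_knob (a point): Middle of the bolt's upright red knob, 18 mm diameter, 50 mm tall: this point is 76 mm above the bench, the knob's top 96 mm, the blade's top 46 mm. At travel 0 it lies at jig x = -140 mm, y = 0. Two guide blocks beside the blade (jig y = +/-16 to +/-28 mm, x = -147 to -113 mm) rise to 46 mm above the bench. Axes as the jig's.
- tape_roll: Bystander: red roll of tape, 90 mm diameter, 48 mm high, standing flat; origin at its underside's centre.
- carton_a: Bystander: white product carton with blue band, 80 x 130 x 45 mm; origin at its underside's centre.
- carton_b: Bystander: second white product carton, 80 x 130 x 45 mm; origin at its underside's centre.
- scanner: Bystander: black and grey hand scanner, about 155 x 70 x 33 mm; origin at its underside.
- label_roll: Bystander: roll of white labels, 60 mm diameter, 55 mm high; origin at its underside's centre.
- sponge_block: Bystander: green packing block, 70 x 110 x 30 mm; origin at its underside's centre.
- marker: Bystander: black marker with green cap, 140 x 16 x 14 mm; origin at its underside's centre.
Mind the look-alikes: they are no part of the job. Of the things that look like the part that bears template_handle, the larger one is meant.

How it is judged:
On the way, in this order (a step that is already met when the one before it is completed fails the run):
1. the template lies fully down on the jig's deck, its holes over the pins, the bolt still open (z of template_handle in the frame of jig below 0.0645 m and horizontal distance between template_handle and jig below 0.019 m and angle between template_handle's own z axis and vertical below 0.035 rad and angle between the x axis of template_handle and the x axis of jig, either way round below 0.07 rad and value of joint bolt below 0.02 m), for 0.2 s.
2. the bolt is pushed home over the template (value of joint bolt above 0.043 m), for 0.2 s.
At the end, for the whole second after the job is handed in: The template lies at rest flat on the jig's deck (within 2.5 mm of fully down, tilt under 2 degrees, in line with the jig within 4 degrees, its middle within 19 mm of the deck's middle, which only holes over the pins allow), and the bolt is at least 43 mm of its 50 mm home (z of template_handle in the frame of jig below 0.0645 m and horizontal distance between template_handle and jig below 0.019 m and angle between template_handle's own z axis and vertical below 0.035 rad and angle between the x axis of template_handle and the x axis of jig, either way round below 0.07 rad and value of joint bolt above 0.043 m and linear speed of template below 0.01 m/s); the robot touches nothing.
It fails at once if the template is pressed or knocked against the jig, its pins or its bolt with more than 40 N (contact force between template and jig above 40 N).
It fails at once if a bystander is moved by more than 25 mm (distance of any of tape_roll, carton_a, carton_b, scanner, label_roll, sponge_block, marker from where it was at the start of the episode above 0.025 m).
It also fails if it takes over 72 s, if anything falls off the work surface, if the arm or the gripper's body presses on something with over 40 N, if the wrist force passes 120 N, or if a joint passes its speed limit or range.

### The arm

A 7-joint arm with a two-finger parallel gripper is mounted at the origin on the work surface. World frame = base frame: x ahead of the robot, y to its left, z up, the work surface at z = 0. Lengths are in m, angles in rad, forces in N, time in s.
With the tool pointing down it reaches from about 0.4 to 0.85 m from the base axis. Payload 6.9 kg.
Tool frame: the origin (TCP) lies midway between the tips of the shut fingers; the grasp point (between the pads) lies behind it (ctrl.pinch_z is the z of the grasp point in the tool frame, in m); z points along the fingers, y is the direction in which the jaws open and shut (so a half turn about z gives the same grasp; the last joint's range is limited). The gripper opens to 85 mm and grips with 20 to 120 N. Pads are 22 mm wide; open, the fingers measure 114 mm over their backs; the gripper's body (76 mm by 85 mm) begins 54 mm behind the grasp point. The pads swing forward as they close: fully open they stand 13 mm farther back than shut.
Start: joints at [1.31, 0.507, -0.238, 1.5, 0.126, 1.149, -0.155], TCP at [0.224, -0.583, 0.231] pointing down, gripper open.
Joint ranges: [-3.08, 3.08], [-0.24, 2.05], [-1.43, 1.35], [0, 2.5], [-1.52, 4.66], [0.17, 1.96], [-2.89, 2.89]. Speed limits (rad/s): [2.39, 2.39, 3.14, 3.14, 3.14, 3.14, 3.14].

### API

Orientations are given as a unit quaternion [w, x, y, z].
In Python, from station import ctrl, get_state, vision, ticket, models gives the robot as it stands. Calls block until the motion is done:
- ctrl.movep(position, orientation): joint-space move of the TCP to a pose.
- ctrl.movel(position, frame=None, max_speed=0.15): straight line of the TCP; frame=None keeps the orientation; max_speed is the mean speed in m/s.
- ctrl.set_joints(angles): joint-space move.
- ctrl.ungrasp() and ctrl.close_gripper(force=None): open the fingers fully, or close them until they stop; force is the grip in N (None keeps the last).
- ctrl.pause(seconds).
- ctrl.ik(position, orientation): joint angles nearest the present ones, or None.
- get_state(): the state.
- vision.grab_frame(name): name is "scene" or "top" or "wrist"; returns (picture, depth): 400x640x3 uint8, blue, green, red; 400x640 float32, m along the optical axis (not along the pixel's ray), 0 where there is no reading.
- vision.camera_info(name): a dict with "mtx" (3x3 intrinsics, pixels), "R" (3x3) and "t" (3): a world point X has camera coordinates R X + t; the wrist camera has in their place "hand_eye" (4x4, takes a point from camera to tool coordinates, whose origin is the TCP and whose axes are the flange's). Camera axes: x right, y down, z forward; pixel columns grow to the right and rows downward; lengths in m; the calibration is good to about 2 mm. A picture is of the moment at which its call begins: read the wrist's pose just before it. camera_info takes no time and is no camera call.
A pose or a line that the arm cannot do raises ctrl.Unreachable and nothing moves.
- ticket.close_job(): hands the job in, once; it reports no verdict.
Trained networks look in the newest picture that a camera, given by its name, has taken for a name from the list of things; names that differ only in an ending like _2 or _b are one class to them, and where a whole thing is asked for, a point or a joint stands for the part that bears it (a point fixed in the world has none). Each returns a list of dicts, best first, with "p" (0 to 1); they miss things now and then, are a little off and sometimes report something else, mostly with a low value. They report only what shows in the picture. A call takes as long as a camera call. They do not tell look-alikes from the thing itself.
- models.recognise(camera, target): "point" ([column, row] in pixels, amid what is visible of it).
- models.masks_of(camera, target): "mask" (400x640 bool, what is visible of it) and "point" ([column, row] in pixels, amid what is visible of it).
The state is a dict: "time": time; "qpos": joint angles; "qd": joint speeds; "tau": joint torques, N m; "tcp_pos": TCP position; "eef_rot": TCP orientation; "contact_force": force on the tool from outside, world axes, zero at the start; "wrist_torque": the same for the moment, N m; "width": finger opening in m.
Only numpy, scipy, OpenCV 4.12 (cv2) and the standard library are available. Lean on these libraries where they do the work, as an engineer would, in place of code of your own. Each camera call takes 0.05 s, during which the arm holds its last target.

## Working session

There is one attempt and no reset: what is moved stays moved. The work goes in short steps, each a Python script; the robot and the scene stay as the last script left them, time stands still between calls to the robot, and variables do not carry over. Pictures are saved under pics/ and viewed, and the job is handed in when it is done.

```bash
ls; mkdir -p pics; python3 - <<'E'
from station import ctrl, get_state, vision, models
import cv2,numpy as np
s=get_state();print(s)
print(ctrl.pinch_z)
for n in ["scene","top"]:
    p,d=vision.grab_frame(n);cv2.imwrite(f"pics/{n}0.png",p);np.save(f"pics/{n}0d.npy",d)
    print(vision.camera_info(n))
print(vision.camera_info("wrist"))
print(get_state()["time"])
E
```

```text
pics
{'time': 0.0, 'qpos': array([ 1.30945539,  0.50834482, -0.23749878,  1.50112276,  0.12565912,
        1.14888354, -0.15481189]), 'qd': array([-0.00018752,  0.00291405, -0.00134269,  0.00076347, -0.00071173,
       -0.00021097, -0.00042021]), 'tau': array([-2.74560562e-04, -6.20594215e+01, -2.18658663e+00, -2.49651021e+01,
        1.26664247e-02,  1.21960987e-02,  1.26919710e-05]), 'tcp_pos': array([ 0.22391739, -0.58298233,  0.23042789]), 'eef_rot': array([-8.72641036e-04,  9.83228401e-01,  1.82376325e-01, -1.64509543e-04]), 'contact_force': array([-0.20335465,  0.54204063, -0.54329223]), 'wrist_torque': array([-0.02231013, -0.06433231, -0.04321304]), 'width': 0.08510081141579619}
-0.0187
{'mtx': array([[471.16885737,   0.        , 311.33175419],
       [  0.        , 471.16885737, 201.61159014],
       [  0.        ,   0.        ,   1.        ]]), 'R': array([[-0.70867521,  0.70549974, -0.00704031],
       [ 0.57226097,  0.5689429 , -0.590611  ],
       [-0.41267037, -0.42258027, -0.8069257 ]]), 't': array([ 0.3959642 , -0.26514072,  2.01283619])}
{'mtx': array([[508.40198456, 
[... 154 characters left out ...]
639, -0.99991643, -0.00434385],
       [-0.98942933, -0.01142067, -0.14456542],
       [ 0.14450373,  0.00605822, -0.98948571]]), 't': array([0.02621837, 0.57464476, 1.43912578])}
{'mtx': array([[293.1135505 ,   0.        , 317.61454986],
       [  0.        , 293.1135505 , 198.25467734],
       [  0.        ,   0.        ,   1.        ]]), 'hand_eye': array([[-2.27020993e-04, -9.55807598e-01, -2.93992829e-01,
         7.44116408e-02],
       [ 9.99999494e-01,  7.11773688e-05, -1.00360525e-03,
        -1.33998092e-04],
       [ 9.80179164e-04, -2.93992908e-01,  9.55807098e-01,
        -1.42716906e-01],
       [ 0.00000000e+00,  0.00000000e+00,  0.00000000e+00,
         1.00000000e+00]])}
0.1
```

View pics/top0.png

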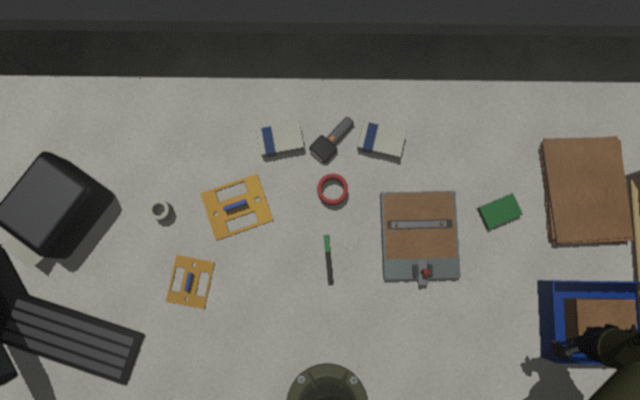

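View pics/scene0.png

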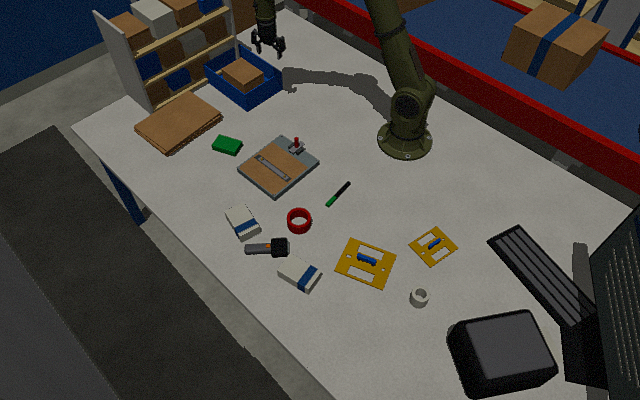

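```bash
cat > h.py <<'E'
import numpy as np,cv2
from scipy.spatial.transform import Rotation as Ro
from station import ctrl,get_state,vision,models
def cam(name,s=None):
    i=vision.camera_info(name)
    if name!="wrist": return i["mtx"],i["R"],i["t"]
    q=s["eef_rot"];T=np.eye(4);T[:3,:3]=Ro.from_quat([q[1],q[2],q[3],q[0]]).as_matrix();T[:3,3]=s["tcp_pos"]
    W=np.linalg.inv(T@i["hand_eye"]);return i["mtx"],W[:3,:3],W[:3,3]
def plane(px,z,c):
    K,R,t=c;px=np.atleast_2d(px).astype(float)
    r=np.c_[px,np.ones(len(px))]@np.linalg.inv(K).T@R
    o=-R.T@t;return o+r*((z-o[2])/r[:,2])[:,None]
def proj(X,c):
    K,R,t=c;Y=(np.atleast_2d(X)@R.T+t)@K.T;return Y[:,:2]/Y[:,2:]
def quat(yaw):  # tool down; yaw = world angle of tool x axis
    R=np.array([[np.cos(yaw),np.sin(yaw),0],[np.sin(yaw),-np.cos(yaw),0],[0,0,-1]])
    q=Ro.from_matrix(R).as_quat();return [q[3],q[0],q[1],q[2]]
def wrist(fn):
    s=get_state();p,d=vision.grab_frame("wrist");cv2.imwrite(fn,p);return p,d,cam("wrist",s),s
E
python3 - <<'E'
from h import *
p=cv2.imread("pics/top0.png");c=cam("top")
hsv=cv2.cvtColor(p,cv2.COLOR_BGR2HSV)
m=cv2.inRange(hsv,(15,120,100),(32,255,255));m[:,:150]=0
n,l,st,ce=cv2.connectedComponentsWithStats(m)
for k in range(1,n):
    if st[k,4]>300:
        ct=np.argwhere(l==k)[:,::-1].astype(np.float32)
        b=cv2.boxPoints(cv2.minAreaRect(ct));w=plane(b,0.006,c)
        print(st[k],w[:,:2].round(4).tolist(),w.mean(0),np.linalg.norm(np.diff(w,axis=0),axis=1),np.degrees(np.arctan2(*(w[1]-w[0])[[1,0]])))
b=np.array([[382,192],[456,192],[461,280],[381,280]]);print(plane(b,0.03,c).round(4))
print("knob",plane([[426,272]],0.096,c))
for n in ["tape_roll","carton_a","scanner","label_roll","sponge_block","marker"]:
    pass
E
```

```text
[ 201  175   71   65 1778] [[0.6016, 0.3887], [0.6633, 0.2215], [0.5249, 0.1698], [0.4647, 0.3352]] [0.56363586 0.27880028 0.006     ] [0.17833533 0.14771543 0.17598441] -69.72935480324352
[ 167  256   47   52 1056] [[0.2856, 0.4724], [0.419, 0.4512], [0.3972, 0.3394], [0.2644, 0.3619]] [0.34156928 0.4062129  0.006     ] [0.13505414 0.11399004 0.13466908] -9.011489368605227
[[ 0.6087 -0.1533  0.03  ]
 [ 0.6112 -0.3709  0.03  ]
 [ 0.3554 -0.3783  0.03  ]
 [ 0.3526 -0.149   0.03  ]]
knob [[ 0.37619297 -0.26493435  0.096     ]]
```

```bash
python3 - <<'E'
from h import *
for yaw in [90,-90,180,0]:
    print("jig",yaw,ctrl.ik([0.51,-0.263,0.25],quat(np.radians(yaw))),ctrl.ik([0.51,-0.263,0.07],quat(np.radians(yaw))))
for yaw in [110.3,-69.7]:
    print("tmp",yaw,ctrl.ik([0.5636,0.2788,0.03],quat(np.radians(yaw))))
for yaw in [90,-90,180,0]:
    print("bolt",yaw,ctrl.ik([0.34,-0.263,0.08],quat(np.radians(yaw))))
E
```

```text
jig 90 [ 0.83886257  0.4575091  -0.62831647  1.60577233  0.28563515  1.17178315
  0.14760929] [ 0.74660117  0.63895087 -0.49570606  1.83447612  0.41820866  0.77322895
  0.02913877]
jig -90 [ 0.34731308  0.41054801  0.12981759  1.6123774  -0.05736581  1.12239411
 -2.65025145] [ 0.3051801   0.61084985  0.20107823  1.84042567 -0.1771554   0.70762881
 -2.53574954]
jig 180 [ 1.02937961  0.54565105 -0.98184099  1.60348813  0.47221138  1.24920971
  1.53270308] [ 0.94564023  0.73065931 -0.85091989  1.83194179  0.69168702  0.90542823
  1.33970576]
jig 0 [ 0.60512128  0.41430873 -0.25861062  1.60885534  0.11390232  1.1332486
 -1.25168969] [ 0.55108679  0.60389282 -0.18307693  1.83709931  0.15840331  0.71468478
 -1.29102108]
tmp 110.3 [-0.08772436  0.81153165 -0.71510995  1.71039568  0.66583303  0.87875793
 -0.73687816]
tmp -69.7 [ 0.12053806  1.03215159 -1.22698598  1.70769109  1.04525914  1.20612143
  2.10362953]
bolt 90 [ 0.97448638  0.46071877 -0.52293975  2.18922303  0.41313201  0.58603206
  0.14766722]
bolt -90 [ 0.4735618   0.43295642  0.17790906  2.19523699 -0.1488856   0.52423442
 -2.37710884]
bolt 180 [ 1.19246766  0.53837042 -0.86098116  2.18680595  0.65369484  0.6938634
  1.4460145 ]
bolt 0 [ 0.74238133  0.42859985 -0.1948065   2.19198838  0.1588062   0.53370679
 -1.14300437]
```

```bash
python3 - <<'E'
from h import *
ctrl.movep([0.49,-0.23,0.22],quat(np.pi/2))
p,d,c,s=wrist("pics/w1.png");np.save("pics/w1d.npy",d)
print(s["time"],s["tcp_pos"],s["contact_force"])
import pickle;pickle.dump((c,s),open("pics/w1.pkl","wb"))
print(proj([[.51,-.263,.03],[.51,-.198,.042],[.51,-.328,.042]],c))
E
```

```text
1.725 [ 0.48939479 -0.23185236  0.21979503] [ 0.20201692 -0.37043507 -0.94331722]
[[335.77405274 201.43519722]
 [337.27637857 147.77127602]
 [335.57282192 255.35202417]]
```

View pics/w1.png

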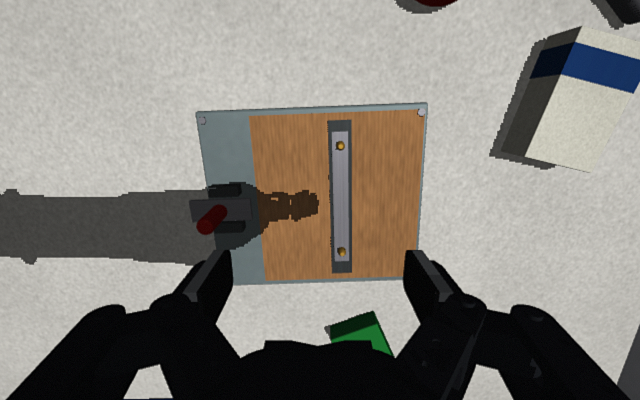

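```bash
python3 - <<'E'
from h import *
import pickle
p=cv2.imread("pics/w1.png");c,s=pickle.load(open("pics/w1.pkl","rb"))
a=cv2.resize(p[130:165,320:360],None,fx=10,fy=10,interpolation=cv2.INTER_NEAREST)
b=cv2.resize(p[235:270,320:360],None,fx=10,fy=10,interpolation=cv2.INTER_NEAREST)
cv2.imwrite("pics/pins.png",np.hstack([a,b]))
g=cv2.inRange(cv2.cvtColor(p,cv2.COLOR_BGR2HSV),(12,150,60),(30,255,255));
for r in [slice(130,165),slice(235,270)]:
    q=np.zeros_like(g);q[r,325:357]=g[r,325:357];yx=np.argwhere(q);print(len(yx),yx.mean(0)[::-1])
pp=plane([[340,146],[342,252]],0.038,c);print(pp,np.linalg.norm(pp[0]-pp[1]))
print(plane([[197,104],[427,103],[420,278]],0.03,c))
E
```

```text
39 [340.43589744 144.92307692]
41 [341.95121951 251.41463415]
[[ 0.5132176  -0.19659149  0.038     ]
 [ 0.51807797 -0.32558341  0.038     ]] 0.12908345572588054
[[ 0.35847557 -0.15200727  0.03      ]
 [ 0.60675204 -0.1519152   0.03      ]
 [ 0.62046534 -0.36733484  0.03      ]]
```

View pics/pins.png

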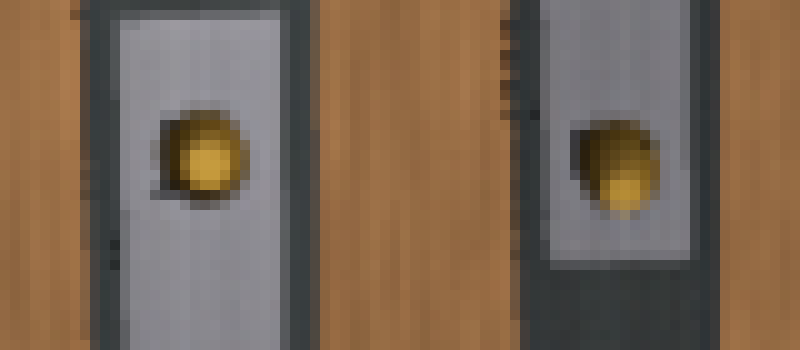

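```bash
python3 - <<'E'
from h import *
import pickle
c,s=pickle.load(open("pics/w1.pkl","rb"))
print(plane([[340.5,145.7],[341.7,254.25]],0.042,c))
ctrl.movel([0.515,-0.20,0.12],quat(np.pi/2),max_speed=0.12);ctrl.pause(0.3)
p,d,c,s=wrist("pics/w2.png");pickle.dump((c,s),open("pics/w2.pkl","wb"))
print(s["time"],s["tcp_pos"],s["eef_rot"])
P=proj([[.514,-.197,.04],[.518,-.326,.04]],c);print(P)
o=[]
for x,y in P.astype(int):
    y=max(y,20);o.append(cv2.resize(p[y-20:y+20,x-20:x+20],None,fx=10,fy=10,interpolation=cv2.INTER_NEAREST));print(x-20,y-20)
cv2.imwrite("pics/pins2.png",np.hstack(o))
E
```

```text
[[ 0.51345809 -0.19578184  0.042     ]
 [ 0.51742092 -0.32653273  0.042     ]]
3.1167 [ 0.51507398 -0.20029614  0.12043244] [3.76571804e-04 7.07288742e-01 7.06924669e-01 7.85139561e-05]
[[317.06562708 202.05401558]
 [321.55334588 334.36573508]]
297 182
301 314
```

View pics/w2.png

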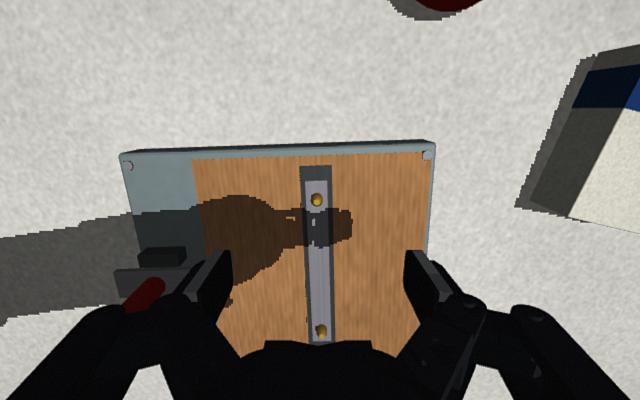

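View pics/pins2.png

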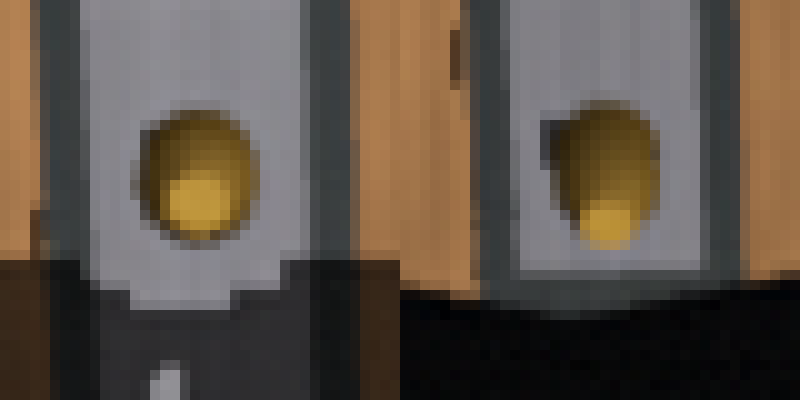

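```bash
python3 - <<'E'
from h import *
import pickle
c,s=pickle.load(open("pics/w2.pkl","rb"))
w=plane([[316.4,202],[321.5,336]],0.042,c);print(w, w.mean(0),np.linalg.norm(w[0]-w[1]), np.degrees(np.arctan2(-(w[0]-w[1])[0],(w[0]-w[1])[1])))
# top edge line, right edge line at z .03
p=cv2.imread("pics/w2.png")
print(plane([[122,154],[435,143],[428,247]],0.03,c))
E
```

```text
[[ 0.51347759 -0.19631289  0.042     ]
 [ 0.51792566 -0.32603941  0.042     ]] [ 0.51570163 -0.26117615  0.042     ] 0.12980275841311403 1.9637899229130447
[[ 0.35891731 -0.1599773   0.03      ]
 [ 0.60677623 -0.15150631  0.03      ]
 [ 0.61115718 -0.2416455   0.03      ]]
```

```bash
python3 - <<'E'
from h import *
import pickle
ya=np.radians(110.3);u=np.array([np.cos(ya),np.sin(ya),0])
ctrl.movel([0.515,-0.20,0.25],quat(np.pi/2),max_speed=0.3)
ctrl.movep(np.array([0.5636,0.2788,0.16])+0.05*u,quat(ya));ctrl.pause(0.2)
p,d,c,s=wrist("pics/w3.png");pickle.dump((c,s),open("pics/w3.pkl","wb"))
print(s["time"],s["tcp_pos"],s["contact_force"],s["wrist_torque"])
C=np.array([.5636,.2788,0]);v=np.array([np.sin(ya),-np.cos(ya),0])
print(proj([C+.065*u+[0,0,.006],C-.065*u+[0,0,.006],C+[0,0,.042]],c))
E
```

```text
5.8833 [0.54688232 0.32469539 0.1601688 ] [-1.08835846 -0.46493155  0.46219766] [-0.00571474 -0.00970603 -0.00132881]
[[317.92576722 168.4291223 ]
 [318.1062614  279.19531573]
 [318.06282529 241.40175244]]
```

View pics/w3.png

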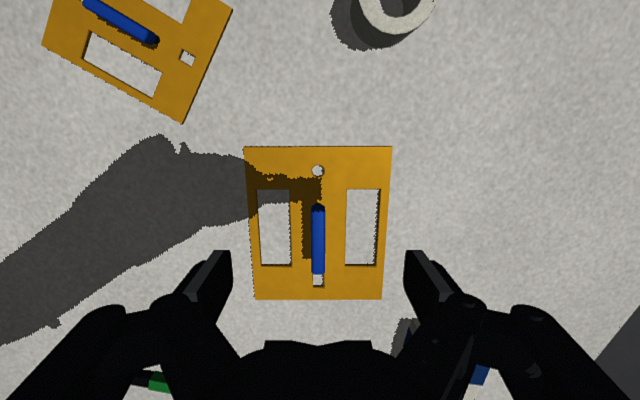

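```bash
python3 - <<'E'
from h import *
import pickle
c,s=pickle.load(open("pics/w3.pkl","rb"))
w=plane([[244,147],[392,147],[382,299],[254,299]],0.006,c);print(w,w.mean(0))
e=w[1]-w[0];f=w[2]-w[3];print([np.degrees(np.arctan2(a[1],a[0])) for a in (e,f)],np.linalg.norm(e),np.linalg.norm(f),np.linalg.norm(w[1]-w[2]))
h=plane([[318.3,171],[318,281]],0.004,c);print(h,h.mean(0),np.linalg.norm(h[0]-h[1]),np.degrees(np.arctan2(*(h[0]-h[1])[[1,0]])))
b=plane([[318.3,207],[318.2,272]],0.042,c);print(b,b.mean(0),np.linalg.norm(b[0]-b[1]))
E
```

```text
[[0.46374229 0.33461462 0.006     ]
 [0.60339272 0.38597271 0.006     ]
 [0.66639786 0.21881537 0.006     ]
 [0.52417691 0.16649202 0.006     ]] [0.56442745 0.27647368 0.006     ]
[np.float64(20.191593913314424), np.float64(20.1986607168466)] 0.14879481409588421 0.15154052652236563 0.17863713087325278
[[0.54248587 0.33698764 0.004     ]
 [0.58730874 0.21434236 0.004     ]] [0.5648973 0.275665  0.004    ] 0.13057929944835095 110.07571719906191
[[0.55157809 0.31209154 0.042     ]
 [0.57540945 0.2471305  0.042     ]] [0.56349377 0.27961102 0.042     ] 0.06919444491421872
```

```bash
python3 - <<'E'
from h import *
ya=np.radians(110.2)
C=np.array([.5645,.2770,0])
ctrl.movel(C+[0,0,.10],quat(ya),max_speed=0.2)
ctrl.movel(C+[0,0,.0155],quat(ya),max_speed=0.1)
print(get_state()["contact_force"])
ctrl.close_gripper(force=60);ctrl.pause(0.2)
s=get_state();print(s["time"],s["tcp_pos"],s["contact_force"],s["width"])
ctrl.movel(C+[0,0,.03],quat(ya),max_speed=0.05)
ctrl.movel(C+[0,0,.20],quat(ya),max_speed=0.15);ctrl.pause(.3)
import pickle
p,d,c,s=wrist("pics/w4.png");pickle.dump((c,s),open("pics/w4.pkl","wb"))
print(s["time"],s["tcp_pos"],s["contact_force"],s["wrist_torque"],s["width"])
E
```

```text
[-0.96194363  0.65217963  0.55865511]
8.325 [0.56472071 0.27712582 0.01577279] [ 0.41794495 -0.34929536  4.3359823 ] 0.013300858522904531
10.35 [0.5643887  0.27692445 0.19954074] [ 0.0966065   0.39668125 -4.4418502 ] [ 0.02982166 -0.04978599 -0.0137414 ] 0.012949126486526389
```

View pics/w4.png

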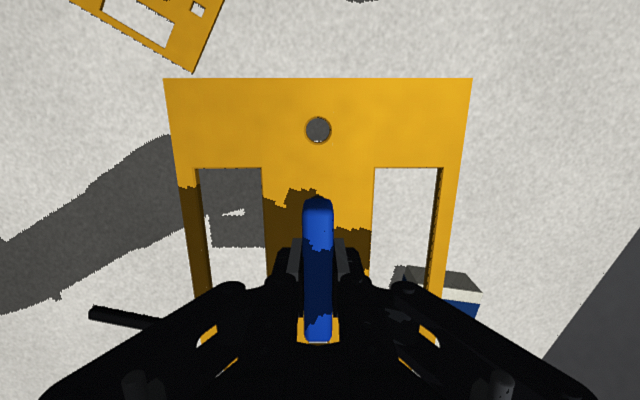

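```bash
python3 - <<'E'
from h import *
import pickle
p=cv2.imread("pics/w4.png");c,s=pickle.load(open("pics/w4.pkl","rb"))
hsv=cv2.cvtColor(p,cv2.COLOR_BGR2HSV);y=cv2.inRange(hsv,(15,120,60),(32,255,255))
sub=255-y[105:155,295:345];n,l,st,ce=cv2.connectedComponentsWithStats(sub)
k=l[24,23];print(st[k],ce[k]+[295,105])
z=s["tcp_pos"][2]-.0158
yx=np.argwhere(l==k)[:,::-1]+[295,105]
el=cv2.fitEllipse(cv2.findContours((l==k).astype(np.uint8),cv2.RETR_EXTERNAL,cv2.CHAIN_APPROX_NONE)[0][0]);print(el)
print("edges cols",yx.min(0),yx.max(0))
q=s["eef_rot"];T=Ro.from_quat([q[1],q[2],q[3],q[0]])
for r in [ce[k]+[295,105]]:
  for zz in (z+.006,z):
    print(T.inv().apply(plane([r],zz,c)[0]-s["tcp_pos"]))
# plate front edge corners in tool frame
w=plane([[163,79],[472,79]],z+.006,c);print(T.inv().apply(w-s["tcp_pos"]))
print(T.as_matrix())
cv2.imwrite("pics/hole.png",cv2.resize(p[105:155,295:345],None,fx=10,fy=10,interpolation=cv2.INTER_NEAREST))
E
```

```text
[ 11  13  24  25 441] [317.41269841 129.59410431]
((22.400175094604492, 24.605440139770508), (22.52454376220703, 23.207969665527344), 3.129321575164795)
edges cols [306 118] [329 142]
[ 0.06480297 -0.00065585  0.0098036 ]
[ 0.06440157 -0.00066325  0.01580359]
[[ 0.08871989 -0.07541617  0.00985919]
 [ 0.08866912  0.07411597  0.0097503 ]]
[[-3.45310902e-01  9.38488088e-01 -6.99986535e-04]
 [ 9.38488348e-01  3.45310844e-01 -2.06281990e-04]
 [ 4.81197504e-05 -7.28160627e-04 -9.99999734e-01]]
```

View pics/hole.png

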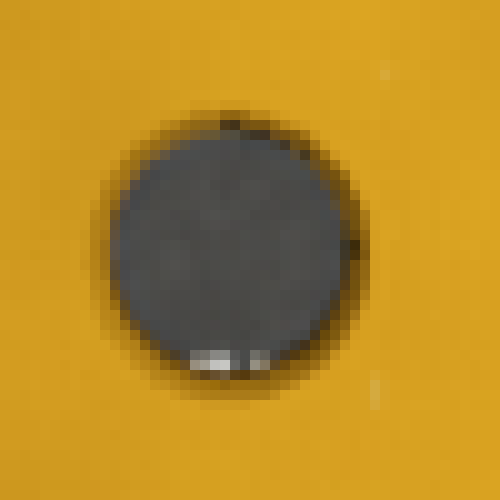

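```bash
cat >> h.py <<'E'
YAW=np.radians(91.96)
def tcp_for(C,z,off=(-.0002,-.00065),yaw=YAW):
    ux=np.array([np.cos(yaw),np.sin(yaw)]);uy=np.array([np.sin(yaw),-np.cos(yaw)])
    return np.r_[np.array(C)-ux*off[0]-uy*off[1],z]
PIN=np.array([.5157,-.2612])
E
python3 - <<'E'
from h import *
import pickle
ctrl.movep(tcp_for(PIN,.15),quat(YAW));
ctrl.movel(tcp_for(PIN,.075),quat(YAW),max_speed=0.12);ctrl.pause(.4)
p,d,c,s=wrist("pics/w5.png");pickle.dump((c,s),open("pics/w5.pkl","wb"))
print(s["time"],s["tcp_pos"],tcp_for(PIN,.075),s["contact_force"],s["wrist_torque"],s["width"])
P=proj([[.51348,-.19631,.042]],c)[0];print(P)
x,y=P.astype(int)
cv2.imwrite("pics/hole2.png",cv2.resize(p[y-30:y+30,x-30:x+30],None,fx=8,fy=8,interpolation=cv2.INTER_NEAREST));print(x-30,y-30)
E
```

```text
13.5333 [ 0.51644149 -0.26109362  0.07532046] [ 0.51634278 -0.26097789  0.075     ] [-0.57675842 -0.88286348 -5.38274887] [ 0.02104483 -0.05848722  0.06424571] 0.012901567781319052
[317.3771205  126.40369734]
287 96
```

View pics/hole2.png

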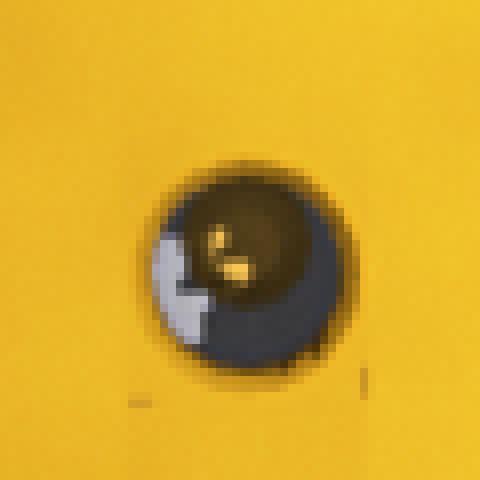

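View pics/w5.png

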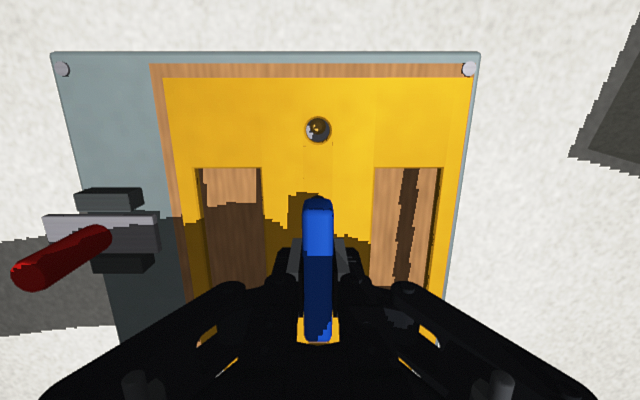

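```bash
python3 - <<'E'
from h import *
ctrl.movel(tcp_for(PIN,.0605),quat(YAW),max_speed=0.04);ctrl.pause(.2)
s=get_state();b=s["contact_force"].copy();print(s["time"],s["tcp_pos"],b)
z=.0605
while z>.0452:
    z-=.001
    ctrl.movel(tcp_for(PIN,z),quat(YAW),max_speed=0.02)
    s=get_state();f=s["contact_force"]-b
    print(round(s["time"],2),round(z,4),s["tcp_pos"].round(4),f.round(1),s["wrist_torque"].round(2))
    if f[2]>7: print("contact");break
E
```

```text
14.3 [ 0.5165021  -0.26095514  0.0606922 ] [-0.29848232 -0.2455259  -5.09478377]
14.55 0.0595 [ 0.5163 -0.261   0.0595] [ 0.1 -0.1  0.8] [-0.01 -0.05 -0.03]
14.8 0.0585 [ 0.5163 -0.261   0.0584] [-0.1  0.2  1.6] [0.03 0.04 0.06]
15.05 0.0575 [ 0.5163 -0.261   0.0574] [0.1 0.9 0.8] [ 0.01  0.01 -0.01]
15.3 0.0565 [ 0.5163 -0.261   0.0564] [-1.   0.7  0.8] [-0.02 -0.04 -0.02]
15.55 0.0555 [ 0.5163 -0.261   0.0554] [2.2 0.8 1.1] [-0.02 -0.06  0.02]
15.8 0.0545 [ 0.5163 -0.261   0.0544] [0.3 0.3 0.6] [-0.    0.02 -0.02]
16.05 0.0535 [ 0.5163 -0.261   0.0534] [0.4 0.4 1.1] [-0.02 -0.   -0.01]
16.3 0.0525 [ 0.5163 -0.261   0.0524] [0.1 0.8 0.6] [0.06 0.01 0.07]
16.55 0.0515 [ 0.5163 -0.261   0.0514] [-0.4 -0.1  1.1] [-0.04  0.01  0.01]
16.8 0.0505 [ 0.5163 -0.261   0.0504] [ 0.3 -0.4  0.5] [-0.04 -0.   -0.02]
17.05 0.0495 [ 0.5163 -0.261   0.0494] [-0.6  0.   0.4] [ 0.03  0.01 -0.03]
17.3 0.0485 [ 0.5163 -0.261   0.0484] [0.5 0.2 0.4] [-0.02 -0.02  0.03]
17.55 0.0475 [ 0.5163 -0.261   0.0474] [0.3 0.2 0.4] [-0.   -0.   -0.01]
17.8 0.0465 [ 0.5163 -0.261   0.0464] [0.1 0.3 0.9] [ 0.02  0.04 -0.01]
18.05 0.0455 [ 0.5165 -0.261   0.0457] [-0.6  1.8  5.5] [0.03 0.16 0.  ]
18.3 0.0445 [ 0.5165 -0.261   0.0458] [-4.2  1.3 14.9] [ 0.23  0.86 -0.06]
contact
```

```bash
python3 - <<'E'
from h import *
import pickle
ctrl.movel(tcp_for(PIN,.0457),quat(YAW),max_speed=0.02);print(get_state()["contact_force"])
ctrl.ungrasp();print(get_state()["contact_force"])
ctrl.movel(tcp_for(PIN,.15),quat(YAW),max_speed=0.12)
ctrl.movel([0.45,-0.22,.22],quat(YAW),max_speed=0.15);ctrl.pause(.2)
p,d,c,s=wrist("pics/w6.png");pickle.dump((c,s),open("pics/w6.pkl","wb"));print(s["time"],s["contact_force"])
E
```

```text
[-1.16229849 -0.28054289  0.35377391]
[-0.42972026  0.57312453  0.00524879]
21.3167 [ 0.81608403 -0.09337504 -0.380556  ]
```

View pics/w6.png

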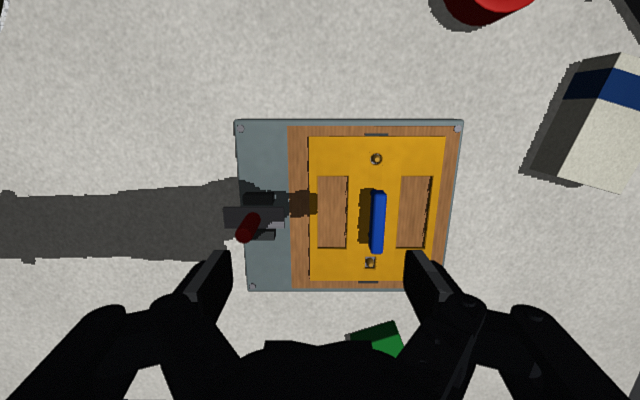

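```bash
cat >> h.py <<'E'
JC=np.array([.5106,-.2648]);JY=np.radians(1.96)
def jig(x,y,z): 
    return np.array([JC[0]+x*np.cos(JY)-y*np.sin(JY),JC[1]+x*np.sin(JY)+y*np.cos(JY),z])
E
python3 - <<'E'
from h import *
for x in (-.2,-.19,-.18,-.11): print(x,jig(x,0,.066),ctrl.ik(jig(x,0,.066),quat(YAW)))
ctrl.close_gripper(force=30)
ctrl.movel(jig(-.195,0,.17),quat(YAW),max_speed=0.15)
ctrl.movel(jig(-.195,0,.066),quat(YAW),max_speed=0.1);ctrl.pause(.2)
s=get_state();print(s["time"],s["tcp_pos"],s["contact_force"],s["width"])
p,d=vision.grab_frame("scene");cv2.imwrite("pics/s7.png",cv2.resize(p[100:230,210:350],None,fx=5,fy=4))
E
```

```text
-0.2 [ 0.31071701 -0.27164036  0.066     ] [ 1.13588304  0.49945286 -0.67859309  2.24417818  0.5851875   0.57552427
  0.04678785]
-0.19 [ 0.32071116 -0.27129834  0.066     ] [ 1.11892972  0.50768803 -0.67901517  2.22647468  0.58397948  0.58688572
  0.03583834]
-0.18 [ 0.33070531 -0.27095632  0.066     ] [ 1.10251842  0.5161068  -0.67958003  2.20844446  0.58297643  0.5984707
  0.02531515]
-0.11 [ 0.40066436 -0.2685622   0.066     ] [ 1.0002005   0.57960613 -0.68647874  2.07361101  0.58075278  0.68504725
 -0.03676584]
24.6917 [ 0.31585648 -0.27172713  0.06640391] [ 0.56647397 -0.77045386 -0.25543622] 0.0001652913560415809
```

View pics/s7.png

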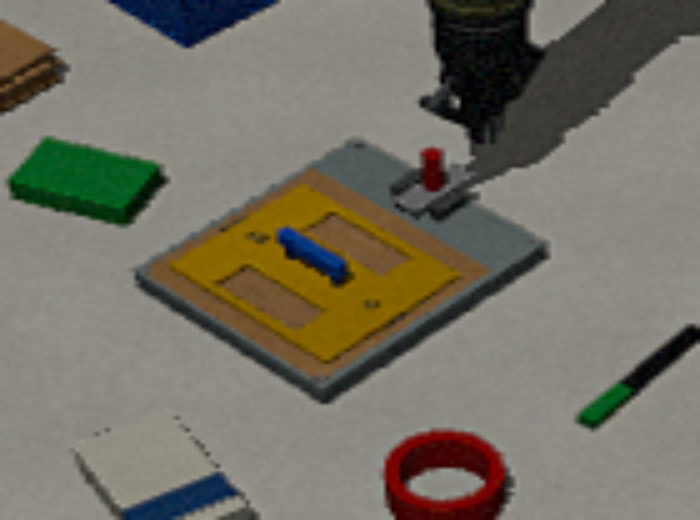

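```bash
python3 - <<'E'
from h import *
b=get_state()["contact_force"].copy()
x=-.195;hits=0
while x<-.095:
    x+=.0025
    ctrl.movel(jig(x,0,.066),quat(YAW),max_speed=0.02)
    s=get_state();f=s["contact_force"]-b
    print(round(s["time"],1),round(x,4),s["tcp_pos"].round(4)[:2],f.round(1))
    if -f[0]>13: print("stop");break
E
```

```text
25.0 -0.1925 [ 0.3185 -0.2714] [-0.4 -1.5 -2.1]
25.3 -0.19 [ 0.3209 -0.2713] [-0.2 -0.4 -2. ]
25.6 -0.1875 [ 0.3234 -0.2712] [-0.2 -1.1 -1.1]
25.8 -0.185 [ 0.3259 -0.2711] [ 0.4 -0.4 -2.3]
26.1 -0.1825 [ 0.3284 -0.271 ] [-0.6 -1.2 -0.8]
26.4 -0.18 [ 0.3309 -0.2709] [ 0.1 -0.3 -1.6]
26.7 -0.1775 [ 0.3334 -0.2709] [-0.4 -0.  -0.5]
26.9 -0.175 [ 0.3359 -0.2708] [-0.1 -0.5 -2. ]
27.2 -0.1725 [ 0.3384 -0.2707] [-0.1 -0.4 -1.7]
27.5 -0.17 [ 0.3409 -0.2706] [ 0.1  0.  -1.2]
27.8 -0.1675 [ 0.3434 -0.2705] [ 0.3  0.6 -1.5]
28.0 -0.165 [ 0.3459 -0.2704] [-0.1 -0.8 -1.5]
28.3 -0.1625 [ 0.3484 -0.2703] [-1.2 -0.4 -1.4]
28.6 -0.16 [ 0.3509 -0.2702] [ 0.4 -1.  -2. ]
28.9 -0.1575 [ 0.3534 -0.2702] [ 0.2 -1.1 -1.5]
29.1 -0.155 [ 0.3554 -0.2701] [-1.9 -0.3 -1.5]
29.4 -0.1525 [ 0.3579 -0.27  ] [-2.5 -0.7 -0.4]
29.7 -0.15 [ 0.3608 -0.2699] [-2.3 -0.4 -2.6]
30.0 -0.1475 [ 0.3635 -0.2698] [-2.1  0.3 -2.5]
30.2 -0.145 [ 0.366  -0.2697] [-2.4 -0.2 -2.4]
30.5 -0.1425 [ 0.3685 -0.2696] [-2.5  0.1 -2.4]
30.8 -0.14 [ 0.371  -0.2696] [-2.6 -1.1 -3.2]
31.1 -0.1375 [ 0.3735 -0.2695] [-1.7 -0.8 -3.7]
31.3 -0.135 [ 0.376  -0.2694] [-1.8  1.  -3.1]
31.6 -0.1325 [ 0.3785 -0.2693] [-2.1 -0.2 -2.8]
31.9 -0.13 [ 0.381  -0.2692] [-2.2 -0.1 -3.8]
32.2 -0.1275 [ 0.3835 -0.2692] [-2.2 -0.5 -2.6]
32.4 -0.125 [ 0.386  -0.2691] [-2.7 -0.7 -2.8]
32.7 -0.1225 [ 0.3885 -0.269 ] [-2.8 -0.7 -2.4]
33.0 -0.12 [ 0.3909 -0.2689] [-2.4 -0.3 -3.4]
33.3 -0.1175 [ 0.3935 -0.2688] [-1.2 -0.2 -2.7]
33.5 -0.115 [ 0.396  -0.2687] [-2.1 -0.9 -2.9]
33.8 -0.1125 [ 0.3985 -0.2686] [-2.1 -0.1 -3. ]
34.1 -0.11 [ 0.4007 -0.2686] [-3.1  0.2 -2. ]
34.4 -0.1075 [ 0.4008 -0.2686] [-10.6   0.6   4.3]
34.6 -0.105 [ 0.4009 -0.2686] [-16.7   0.7   9.3]
stop
```

```bash
python3 - <<'E'
from h import *
import pickle
ctrl.movel(jig(-.13,0,.066),quat(YAW),max_speed=0.08)
ctrl.movel(jig(-.16,0,.15),quat(YAW),max_speed=0.12)
ctrl.movel([0.40,-0.22,.24],quat(YAW),max_speed=0.15);ctrl.pause(.2)
p,d,c,s=wrist("pics/w8.png");print(s["time"],s["contact_force"])
print("knob top pred home",proj([jig(-.09,0,.096),jig(-.09,0,.046),jig(-.098,0,.096)],c))
p,d=vision.grab_frame("top");cv2.imwrite("pics/top8.png",p)
E
```

```text
37.1 [-0.92994952 -0.40068903  0.0025923 ]
knob top pred home [[337.15609545 230.47303869]
 [334.6217318  214.18208403]
 [329.57938766 230.47508816]]
```

View pics/w8.png

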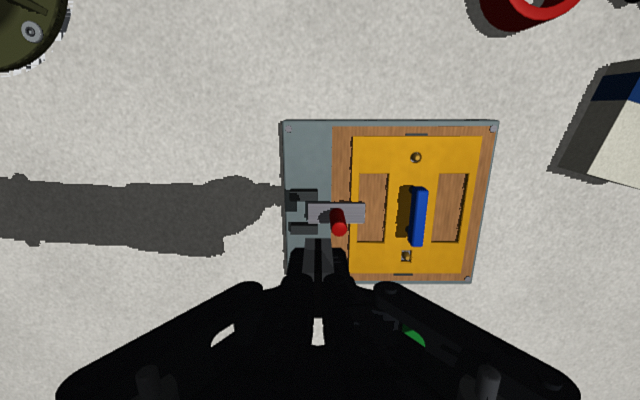

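View pics/top8.png

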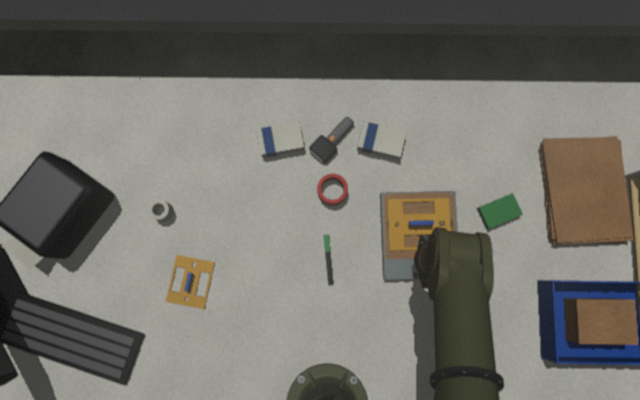

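The knob top is at (339, 229). Fully home predicts (337, 230), so the bolt is home, and its blade overlaps the plate edge at (358, 212). Both pins show in their holes at (416, 157) and (406, 257), and the bystanders look unmoved in the top view.

```bash
python3 - <<'E'
from station import ticket,get_state
print(get_state()["time"]);print(ticket.close_job())
E
```

```text
37.2
the job is handed in; nothing more can be done
None
```

The template is home on the jig with the bolt pushed over it, and I handed the job in at 37 s of the 72 s allowed. The hand-in gave no verdict.

- **Placing:** I found the pins with the wrist camera, with the carriage shifted about 5 mm in x and 4 mm in y and the jig turned about 2°. I gripped the larger template by its blue handle and lowered it. It went straight over both pins, so no sliding search was needed. It stopped on the deck with about 15 N of downward force, well under the 40 N limit.
- **Bolt:** I pushed the knob with the closed fingers at 2–3 N until it met the end stop at about 17 N. The fingers moved the knob about 46 mm from first contact. The knob's final position in the wrist picture matches fully home to within about 2 pixels.
- **Last checks:** In the wrist picture, both pins stood in their holes, the plate looked flat and the blade lay over its edge. In the top view, the bystanders were where they started, judged by eye. The gripper was clear of everything. None of these checks failed or disagreed.

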